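# Close up a batch of blocks in the drilling jig and lock the sliding stop

## Robot

A 7-joint arm with a two-finger parallel gripper is mounted at the origin on the work surface. World frame = base frame: x ahead of the robot, y to its left, z up, the work surface at z = 0. Lengths are in m, angles in rad, forces in N, time in s.
With the tool pointing down it reaches from about 0.4 to 0.85 m from the base axis. Payload 4.5 kg.
Tool frame: the origin (TCP) lies at the very end of the fingers, on their centre line; the grasp point (between the pads) lies 19 mm behind it; z points along the fingers, y is the direction in which the jaws open and shut (so a half turn about z gives the same grasp; the last joint's range is limited). The gripper opens to 88 mm and grips with 3 to 60 N. Pads are 18 mm wide; open, the fingers measure 123 mm over their backs; the gripper's body (75 mm by 187 mm) begins 45 mm behind the grasp point.
Start: joints at [-1.269, 0.689, -0.195, 1.565, 0.157, 0.902, -0.215], TCP at [0.165, 0.603, 0.213] pointing down, gripper open.
Joint ranges: [-3.01, 3.01], [-0.46, 2.08], [-1.47, 1.51], [0.13, 2.56], [-1, 4.14], [0.04, 2.09], [-2.66, 2.66]. Speed limits (rad/s): [2.57, 2.57, 3.14, 3.14, 3.14, 3.14, 3.14].

## Interface

Orientations are given as a unit quaternion [w, x, y, z].
In Python, from cell import manip gives the robot as it stands. The module is installed in compiled form; this text tells all that it offers.
- The arm moves only by the shell command python3 -m jog 'ROWS' [OPENING] [FORCE]. ROWS is a JSON object of lists of equal length, an entry for each row: "offset": the shift along the world's x, y, z in mm, a list of three; "rot": the turn, a rotation vector about the world's x, y, z in degrees, a list of three. In form: {"offset": [[x, y, z], ...], "rot": [[rx, ry, rz], ...]}. A call has 1 to 20 rows; each row is the pose to reach, as a shift and turn from the pose commanded when the call began; what a row does not reach only later rows make up. A row lasts 1/10 s, in which the tool goes at most 50 mm and 8.59 degrees, less where a joint would pass 70% of its speed; a pose out of reach is approached as far as the arm can. A call with a gripper value outside its range is refused whole. OPENING is the opening, from -1 (shut) to 1 (fully open), set as the call begins (- or left out, the last holds). The fingers move at their own pace and stop on an object; FORCE is the grip in N (left out, the last holds). Time passes only in rows, so rows that repeat a pose let the fingers close. It gives the time, the measured TCP pose, the force and the opening at its end, in the units of the state.
- manip.read_state(): the state, without advancing time (a new reading comes with each control period).
- manip.capture(name): name is "scene" or "top" or "wrist"; returns a dict with "color" (420x560x3 uint8, red, green, blue), "fx", "fy", "cx", "cy" (pixels), "dist_coeffs" ([k1, k2, p1, p2, k3] as OpenCV has them; the pictures are not rectified), "eye" and "rotation" of the camera in the world; the wrist camera has in their place "mount" (4x4, takes a point from camera to tool coordinates, whose origin is the TCP and whose axes are the flange's). Camera axes: x right, y down, z forward; pixel columns grow to the right and rows downward; lengths in m; the calibration is good to about 2 mm. A picture is of the moment at which its call begins: read the wrist's pose just before it. There is no depth.
- manip.close_job(): hands the job in, once; it reports no verdict.
The state is a dict: "time_s": time; "joint_pos": joint angles; "joint_vel": joint speeds; "joint_torque": joint torques, N m; "tcp_pos": TCP position; "eef_rot": TCP orientation; "force": force on the tool from outside, world axes, zero at the start; "torque": the same for the moment, N m; "opening": finger opening in m.
Only numpy, scipy, OpenCV 4.12 (cv2) and the standard library are available. Lean on these libraries where they do the work, as an engineer would, in place of code of your own. Each camera call takes 0.05 s, during which the arm holds its last target. There are 200 camera calls.

## Task

The three beech blocks in the drilling jig have gaps between them. Push the sliding stop along its rail until the row is closed up, with the blocks tight against each other and against the fixed end block, and lock the stop there by turning its T-handle clockwise until it is tight, the bar in line with the rail. Leave the tools and other things on the bench where they are.

Things in the scene. Friction and masses are not known exactly. Their poses are not given: they have to be found in the camera images.
- jig: Drilling jig fixed on the bench: dark ply base 166 x 500 x 18 mm with an aluminium T-slot rail along its far edge, a low wooden batten along the front and a channel between them for the blocks. Origin on the bench near the jig's middle; jig y runs along the rail, away from the end block; jig x from batten to rail; z up. Channel: floor z = 18 mm, x from -34 to +50 mm, y from -210 to +250 mm.
- end_face (a point): Centre of the face of the fixed aluminium end block (45 mm high, 84 mm wide, top 63 mm above the bench) at the channel's -y end: jig x = +8, y = -210, z = 40 mm. The row closes up against it.
- rail_top (a point): Middle of the rail's top: jig x = +70, y = 0, z = 58 mm. The rail is 40 mm wide (jig x +50 to +90), 40 mm high and 500 mm long, and is the channel's back fence. The batten along the front is 18 mm wide (jig x -52 to -34), its top 32 mm above the bench.
- block1: Beech block nearest the end block, 80 (x) x 70 (y) x 45 (z) mm, about 0.17 kg, loose in the channel with 4 mm play across it. Origin at the centre of its underside, axes about along the jig's.
- block2: The middle beech block, the same.
- block3: The beech block nearest the stop, the same.
- stop (a joint): Position of the sliding stop along the rail, m: 0 when its face is 210 mm from the end block's face (the length of the three blocks), growing along jig +y as it moves away from the end block. 0.09 to 0.13 at the start. Clamp loose, it slides at about 2 N, and pushing the three blocks takes up to 5 N more; clamped tight it holds 30 N.
- stop_face (a point): Centre of the face of the stop's aluminium foot plate that meets the blocks; axes as the jig's. The plate is 78 mm wide across the channel, z 21 to 78 mm above the bench, 20 mm thick. A saddle joins it to the rail: top 74.5 mm above the bench, jig x +44 to +98 mm, from the face to 72 mm behind it (+y).
- stop_back (a point): Centre of the back (+y) face of the foot plate, 20 mm behind stop_face, at 49.5 mm above the bench: the place to push. The channel behind it is empty. A small gusset on the saddle's side reaches in to jig x = +33 mm, 56 mm behind the face.
- handle (a joint): Angle of the T-handle clamp screw on top of the stop, in rad: 0 = bar across the rail (loose), 1.57 = bar in line with the rail (tight), stops at 0 and 1.65; grows turning clockwise seen from above. At the start 0.1 to 0.45 (loose). A shoe under it begins to press on the rail at 0.6; turning takes about 0.2 N m when loose, about 0.4 N m when tight, and it stays where it is left.
- handle_grip (a point): On the T-handle's axis at the middle height of its bar, 102 mm above the bench; jig x = +70 mm, 38 mm behind stop_face. The black bar is 66 mm long (along this point's x axis), 15 mm wide (y) and 22 mm high, z 91 to 113 mm above the bench; below it a round neck of 25 mm diameter at most and the saddle's top, 16 mm under the bar.
- hammer: Bystander: hammer 280 mm long lying on the bench, right of the jig. Origin under its middle.
- try_square: Bystander: try square, 130 mm dark wood stock with a 200 mm steel blade, lying flat between the robot and the jig. Origin under the stock.
- tape_measure: Bystander: tape measure 72 x 36 x 64 mm standing beyond the jig's rail. Origin under its middle.
- glue: Bystander: white glue bottle, 64 mm diameter, 170 mm tall, right of the jig. Origin under its middle.
- offcut: Bystander: wooden offcut 150 x 58 x 28 mm lying between the robot and the jig, outside the jig, not part of the batch. Origin under its middle.
- f_clamp: Bystander: steel F-clamp 300 mm long lying flat, left of the jig. Origin under the middle of its bar.
Not all that is in view belongs to the job. Leave any green or pink look-alike of the block2 alone.

How it is judged:
By the outcome, as a careful person would: the job done as asked, in the order asked, and still so for the second after the job is handed in, with the robot touching nothing.
It also fails if it takes over 45 s, if anything falls off the work surface, if the arm or the gripper's body presses on something with over 40 N, if the wrist force passes 120 N, or if a joint passes its speed limit or range.

## Working session

There is one attempt and no reset: what is moved stays moved. The work goes in short steps, Python scripts to look and compute and a shell command to move; the robot and the scene stay as the last step left them, time stands still between calls to the robot, and variables do not carry over. Pictures are saved under pics/ and viewed, about 8 in all and at most 12, crops included, and the job is handed in when it is done.

```bash
mkdir -p pics
cat > h.py <<'E'
import numpy as np, cv2
from cell import manip
def snap(n,f):
    s=manip.read_state(); c=manip.capture(n)
    cv2.imwrite('pics/'+f,c['color'][:,:,::-1])
    np.save('pics/'+f+'.npy',{'s':s,'c':c},allow_pickle=True); return s,c
def load(f): d=np.load('pics/'+f+'.npy',allow_pickle=True).item(); return d['s'],d['c']
def cam(s,c):
    if 'mount' in c:
        from scipy.spatial.transform import Rotation as R
        q=s['eef_rot']; T=np.eye(4); T[:3,:3]=R.from_quat([q[1],q[2],q[3],q[0]]).as_matrix(); T[:3,3]=s['tcp_pos']
        T=T@np.array(c['mount']); return T[:3,3],T[:3,:3]
    return np.array(c['eye']),np.array(c['rotation'])
def K(c): return np.array([[c['fx'],0,c['cx']],[0,c['fy'],c['cy']],[0,0,1.]])
def unproj(s,c,px,z):
    e,R=cam(s,c); u=cv2.undistortPoints(np.array([[px]],float),K(c),np.array(c['dist_coeffs']))[0,0]
    d=R@np.array([u[0],u[1],1]); return e+d*(z-e[2])/d[2]
def proj(s,c,P):
    e,R=cam(s,c); p=(np.atleast_2d(P)-e)@R
    return cv2.projectPoints(p,np.zeros(3),np.zeros(3),K(c),np.array(c['dist_coeffs']))[0][:,0]
E
python3 - <<'E'
from h import *
for n in ('scene','top'):
    s,c=snap(n,n+'1.png'); print(c['eye'],c['rotation'],c['fx'])
print(s)
E
```

```text
[1.01531837 0.6020691  1.27522288] [-0.09899071  0.32739633  0.9015079  -0.2651339 ] 495.69275545313474
[0.35977554 0.0129198  1.32245167] [ 0.0455008  -0.69896456  0.71211009 -0.04772254] 382.8242544407345
{'time_s': 0.05, 'joint_pos': array([-1.2692056 ,  0.68997935, -0.19451876,  1.56630465,  0.15731707,
        0.90248151, -0.21508532]), 'joint_vel': array([ 6.94098982e-04, -8.58202881e-04,  2.90427807e-04,  6.73059713e-06,
       -5.61829448e-04, -7.55593188e-04, -1.50449519e-03]), 'joint_torque': array([-3.83013685e-03, -5.29006612e+01, -1.27334643e+00, -1.54026711e+01,
       -5.26341086e-02,  1.76618159e-03,  2.72937973e-05]), 'tcp_pos': array([0.1652543 , 0.60208077, 0.21222357]), 'eef_rot': array([-5.10839083e-05,  1.33441819e-01,  9.91056249e-01, -8.88243544e-04]), 'force': array([-0.54671472,  0.43324993, -0.0569769 ]), 'torque': array([ 0.05120338,  0.02755494, -0.04451434]), 'opening': 0.08760754450384438}
```

View pics/top1.png

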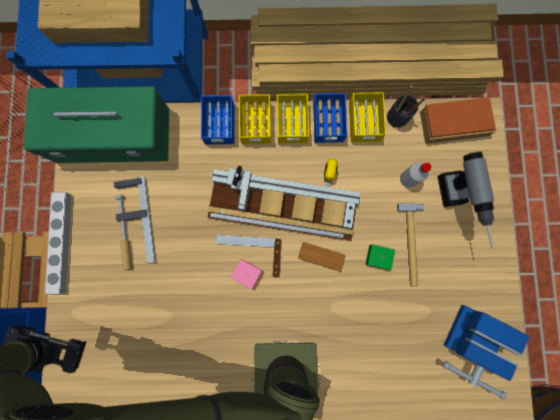

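View pics/scene1.png

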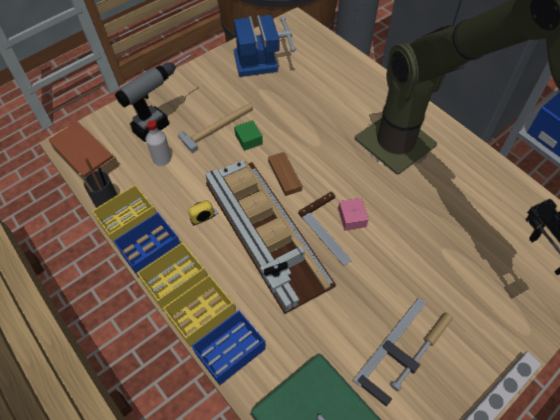

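The top view shows the jig (about 207-360, 165-240), with the end block at the right (350,215) and the stop at the left (240,185). Next I'll zoom in on it.

```bash
sed -i "s/return np.array(c\['eye'\]),np.array(c\['rotation'\])/from scipy.spatial.transform import Rotation as R; q=c['rotation']; return np.array(c['eye']),R.from_quat([q[1],q[2],q[3],q[0]]).as_matrix()/" h.py
python3 - <<'E'
from h import *
a=cv2.imread('pics/top1.png')[155:250,200:370]; b=cv2.imread('pics/scene1.png')[155:310,195:345]
a=cv2.resize(a,None,fx=4.7,fy=4.7,interpolation=cv2.INTER_CUBIC); cv2.imwrite('pics/topz.png',a)
s,c=load('top1.png')
for p in [(212,170),(361,190),(355,239),(207,217)]: print(unproj(s,c,p,0.0))
E
```

```text
[0.69690755 0.24565911 0.        ]
[ 0.61533507 -0.27791361  0.        ]
[ 0.44365441 -0.2492016   0.        ]
[0.52972541 0.26228019 0.        ]
```

View pics/topz.png

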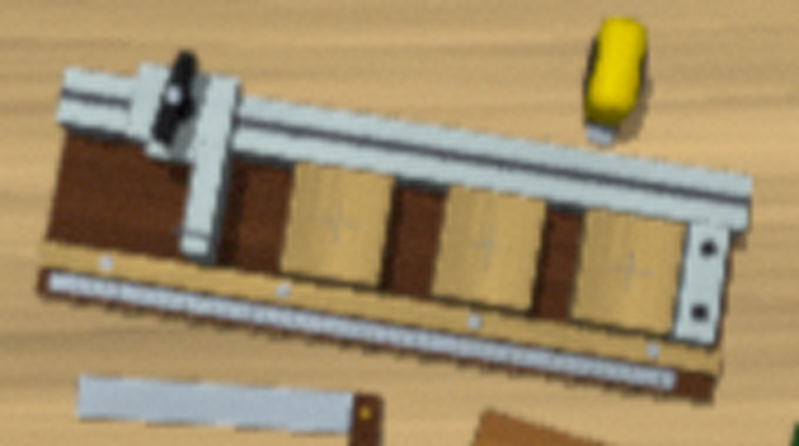

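```bash
cat > fit.py <<'E'
from h import *
from scipy.optimize import least_squares
s,c=load('top1.png')
px=np.array([(66,68),(750,175),(40,295),(713,402),(45,242),(675,340),(688,225)])/4.7+[200,155]
J=np.array([(90,250,58),(90,-250,58),(-76,250,18),(-76,-250,18),(-34,250,32),(-34,-210,63),(50,-210,63)])/1e3
def w(q,J):
    co,si=np.cos(q[2]),np.sin(q[2]); J=np.atleast_2d(J); return np.c_[q[0]+co*J[:,0]-si*J[:,1],q[1]+si*J[:,0]+co*J[:,1],J[:,2]]
def inv(q,P):
    co,si=np.cos(q[2]),np.sin(q[2]); d=np.asarray(P)[:2]-q[:2]; return np.array([co*d[0]+si*d[1],-si*d[0]+co*d[1]])
r=least_squares(lambda q:(proj(s,c,w(q,J))-px).ravel(),[.57,0,-.1],loss='soft_l1')
q=r.x
if __name__=='__main__':
    print(q,np.degrees(q[2])); print((r.fun.reshape(-1,2)*4.7).round(1))
    T=lambda x,y,z:(1e3*inv(q,unproj(s,c,(x/4.7+200,y/4.7+155),z))).round(1)
    print('plate top',T(182,252,.078),T(240,78,.0745),'face/top near',T(213,245,.078),'rear saddle',T(138,66,.0745))
    print('handle',T(173,97,.113),T(187,55,.113),T(167,142,.113))
    print('blocks right near',T(672,333,.063),T(528,312,.063),T(380,288,.063),T(283,272,.063))
    print('handle nominal d=.11', w(q,[70/1e3,.038+.11,.102]))
E
python3 fit.py
```

```text
[ 0.55172804 -0.00116211 -0.17883664] -10.246584748061716
[[-0.4 -1.2]
 [ 4.5  1. ]
 [-6.4  4.5]
 [-0.4  7. ]
 [-4.4 -1.6]
 [ 1.2 -3. ]
 [ 4.5 -4.4]]
plate top [-31.9 141.4] [ 98.1 122.9] face/top near [-23.5 120.9] rear saddle [ 95.1 195.9]
handle [ 68.6 161.6] [ 99.3 157.3] [ 37.  160.2]
blocks right near [ -31.6 -206.7] [ -33.1 -104.6] [-32.9   1.1] [-32.6  70.5]
handle nominal d=.11 [[0.6469386  0.13202554 0.102     ]]
```

The fit puts the stop face at jig y ≈ 122 mm and the handle at about world (0.648, 0.144). I'll move above it and take a look from close by.

```bash
python3 -m jog '{"offset":[[40,-35,5],[80,-70,8],[120,-105,8],[155,-140,8],[190,-175,8],[225,-210,8],[260,-245,8],[295,-280,8],[330,-310,8],[365,-345,8],[400,-380,8],[435,-410,8],[460,-435,8],[475,-450,8],[483,-458,8],[483,-458,8],[483,-458,8],[483,-458,8]],"rot":[[0,0,0],[0,0,0],[0,0,0],[0,0,0],[0,0,0],[0,0,0],[0,0,-2],[0,0,-4],[0,0,-6],[0,0,-8],[0,0,-10],[0,0,-10],[0,0,-10],[0,0,-10],[0,0,-10],[0,0,-10],[0,0,-10],[0,0,-10]]}'
python3 - <<'E'
from h import *
s,c=snap('wrist','w1.png'); print(s['tcp_pos'],s['eef_rot'],s['joint_pos']); a=cam(s,c); print(a)
E
```

```text
time_s: 1.9
tcp_pos: [0.6471, 0.147, 0.2211]
eef_rot: [-0.001, 0.218, 0.976, 0.0]
force: [0.3, -0.7, -0.1]
opening: 0.088
[0.64710069 0.14696889 0.22109342] [-6.21165550e-04  2.17928048e-01  9.75964513e-01  4.99765685e-04] [-0.18617898  0.73664238 -0.20549435  1.42651847  0.16230617  0.99558483
  0.70313227]
(array([0.57994282, 0.17781703, 0.39304018]), array([[ 4.25567742e-01,  8.68102218e-01,  2.55520324e-01],
       [ 9.04926471e-01, -4.08381763e-01, -1.19718073e-01],
       [ 4.22315537e-04,  2.82175255e-01, -9.59362782e-01]]))
```

View pics/w1.png

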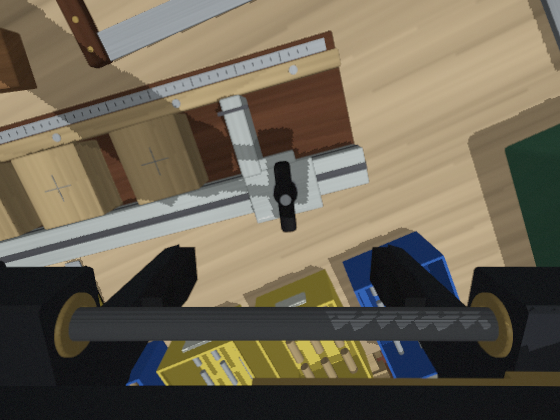

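The wrist view shows the handle bar from (281,163) to (289,231), with its axis at about (285,197). The rail, plate and blocks are also clear.

```bash
cat > m.py <<'E'
from h import *
from fit import q,inv,w
s,c=load('w1.png')
A=unproj(s,c,(281,163),.113);B=unproj(s,c,(289,231),.113);C=unproj(s,c,(286,199),.113)
d=B-A; print('ends',A,B,np.linalg.norm(d),'mid',(A+B)/2,'axis',C,'bar deg',np.degrees(np.arctan2(d[1],d[0])))
print('jaw deg',np.degrees(np.arctan2(.905,.4256)))
print('jig axis',1e3*inv(q,C))
# rail far edge line at z=.058 and near edge
for p,z in [((366,181),.058),((0,264),.058),((361,147),.058),((337,50),.032),((332,38),.018)]: print(p,unproj(s,c,p,z),1e3*inv(q,unproj(s,c,p,z)))
E
python3 m.py
```

```text
ends [0.6177596  0.15802167 0.113     ] [0.67878491 0.13748175 0.113     ] 0.06438926425663521 mid [0.64827225 0.14775171 0.113     ] axis [0.64941265 0.14809831 0.113     ] bar deg -18.60222325508048
jaw deg 64.81351300503108
jig axis [ 69.57548773 164.25652596]
(366, 181) [0.68145888 0.22829429 0.058     ] [ 86.84497263 248.87402845]
(0, 264) [ 0.59317176 -0.1883766   0.058     ] [  74.08537686 -176.85644633]
(361, 147) [0.64553713 0.23650839 0.058     ] [ 50.03496495 250.56718722]
(337, 50) [0.54775193 0.25444136 0.032     ] [-49.38069301 250.81964017]
(332, 38) [0.53354636 0.25702002 0.018     ] [-63.81841004 250.83021867]
```

```bash
python3 -m jog '{"offset":[[2,1,-20],[2,1,-50],[2,1,-80],[2,1,-105],[2,1,-120],[2,1,-129],[2,1,-129],[2,1,-129]],"rot":[[0,0,4],[0,0,6.6],[0,0,6.6],[0,0,6.6],[0,0,6.6],[0,0,6.6],[0,0,6.6],[0,0,6.6]]}'
python3 - <<'E'
from h import *
s,c=snap('wrist','w2.png'); print(s['tcp_pos'],s['force'],s['torque'])
E
```

```text
time_s: 2.75
tcp_pos: [0.6511, 0.1462, 0.0931]
eef_rot: [0.001, 0.163, 0.987, 0.0]
force: [0.4, -0.0, 0.1]
opening: 0.0882
[0.65107859 0.14619611 0.09308813] [ 4.08294869e-01 -3.17804371e-04  1.02552946e-01] [-0.028359    0.01741076 -0.00825852]
```

View pics/w2.png

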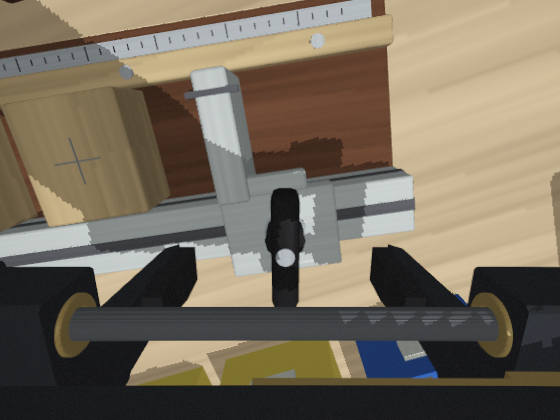

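Bar and jaws are aligned: the bar is vertical in the image at col 285, midway between the fingers. I'll grip it.

```bash
python3 -m jog '{"offset":[[0,0,0],[0,0,0],[0,0,0],[0,0,0],[0,0,0],[0,0,0],[0,0,0],[0,0,0]],"rot":[[0,0,0],[0,0,0],[0,0,0],[0,0,0],[0,0,0],[0,0,0],[0,0,0],[0,0,0]]}' -1 55
python3 - <<'E'
from h import *
from fit import q,inv
s,c=load('w2.png'); P=unproj(s,c,(285,258),.113); print(P, 1e3*inv(q,P))
A=unproj(s,c,(414,205),.058);B=unproj(s,c,(0,259),.058)
print('slot', 1e3*inv(q,unproj(s,c,(412,204),.058)),1e3*inv(q,unproj(s,c,(0,248),.058)))
s=manip.read_state(); print(s['tcp_pos'],s['eef_rot'],s['force'],s['torque'],s['opening'])
E
```

```text
time_s: 3.6
tcp_pos: [0.6504, 0.1458, 0.092]
eef_rot: [-0.0, 0.163, 0.987, 0.0]
force: [-1.2, 0.4, -0.2]
opening: 0.0265
[0.65019659 0.14696285 0.113     ] [ 70.54891203 163.27862654]
slot [ 69.99876597 250.48062601] [ 59.46834534 -36.44751464]
[0.65035002 0.14576382 0.0919834 ] [-3.44507548e-05  1.62823960e-01  9.86655135e-01  2.85690243e-05] [-1.17459014  0.37657682 -0.17430492] [ 0.00717325 -0.03567269  0.0288728 ] 0.026486714945369208
```

```bash
python3 -m jog '{"offset":[[0,0,0],[0,0,0],[0,0,0],[0,0,0]],"rot":[[0,0,0],[0,0,0],[0,0,0],[0,0,0]]}'
python3 - <<'E'
from h import *
from fit import q,inv
# slot centreline: darkest band close to the predicted line, both wrist pictures
for f,cols,l in (('w1.png',list(range(5,240,15))+[335,345,355],((0,244),(362,163))),('w2.png',list(range(5,225,15))+[350,370,390,405],((0,248),(412,204)))):
    s,c=load(f); g=cv2.cvtColor(c['color'],cv2.COLOR_RGB2GRAY).astype(float); P=[]
    for u in cols:
        v0=np.interp(u,[l[0][0],l[1][0]],[l[0][1],l[1][1]]); r=np.arange(int(v0)-14,int(v0)+15)
        p=g[r,u]; k=np.convolve(p,np.ones(5)/5,'same'); k[:3]=k[-3:]=999; v=r[k.argmin()]; P.append(unproj(s,c,(u,v),.058)[:2]); print(u,v-round(v0),end='; ')
    P=np.array(P); m=np.polyfit(P[:,1],P[:,0],1); print(f,'yaw',-np.degrees(np.arctan(m[0])),'res mm',(1e3*(np.polyval(m,P[:,1])-P[:,0])).round(1))
s=manip.read_state(); print(s['tcp_pos'],s['force'],s['torque'],s['opening'])
E
```

```text
time_s: 4.0
tcp_pos: [0.6504, 0.1457, 0.0921]
eef_rot: [0.0, 0.163, 0.987, 0.0]
force: [0.3, -0.7, -0.5]
opening: 0.0006
5 -4; 20 -12; 35 -7; 50 10; 65 11; 80 11; 95 10; 110 -10; 125 -11; 140 10; 155 11; 170 10; 185 9; 200 9; 215 8; 230 7; 335 4; 345 3; 355 3; w1.png yaw -13.255415789654615 res mm [ 6.  15.  10.3 -9.4 -9.5 -9.6 -8.5 15.3 16.3 -7.6 -7.7 -6.6 -5.6 -4.5
 -3.5 -2.5  3.4  4.4  4.4]
5 11; 20 10; 35 11; 50 10; 65 11; 80 11; 95 8; 110 11; 125 10; 140 11; 155 11; 170 8; 185 10; 200 8; 215 9; 350 4; 370 4; 390 3; 405 2; w2.png yaw -11.037529546900105 res mm [ 1.1  1.2  0.5  0.5 -0.2 -0.1  1.4 -0.8 -0.7 -1.4 -1.3  0.2 -1.2 -0.4
 -1.1  0.2  0.5  0.8  0.9]
[0.65036893 0.14572544 0.09205694] [ 0.28390559 -0.6585024  -0.48683976] [ 0.05191595 -0.05192941  0.04417429] 0.0005618515080955673
```

Run:
```python
from h import *
s,c=snap('wrist','w3.png'); s2,c2=snap('scene','s3.png')
b=c2['color'][170:320,180:360,::-1]
a=cv2.resize(b,None,fx=2.8,fy=2.8,interpolation=cv2.INTER_CUBIC)
i=c['color'][:,130:430,::-1]
o=np.zeros((420,300+a.shape[1],3),np.uint8); o[:,:300]=i; o[:a.shape[0],300:]=a; cv2.imwrite('pics/v3.png',o)
```

```text
(no output)
```

View pics/v3.png

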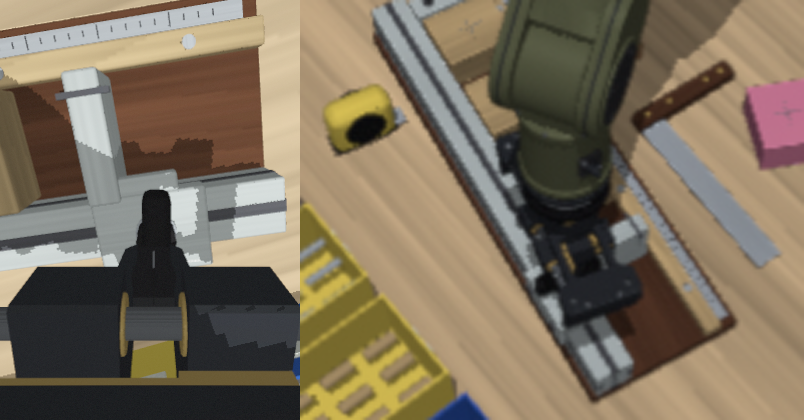

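Run:
```python
from h import *
s,c=load('w3.png'); print(s['tcp_pos'],s['force'],s['opening'],np.array(c['mount']).round(3))
T=s['tcp_pos']
for dz in (0,.019,.045): print(dz,proj(s,c,T+[0,0,dz]))
s,c=load('w2.png'); y=np.array([.32,.947,0])
for k in (-.044,.044): print(proj(s,c,s['tcp_pos']+y*k))
i=load('w3.png')[1]['color'][150:400,190:390,::-1]; i=np.clip(cv2.resize(i,None,fx=3,fy=2.4,interpolation=2).astype(float)*3,0,255); cv2.imwrite('pics/v3b.png',i[:600])
```

```text
[0.65036893 0.14572544 0.09205694] [ 0.28390559 -0.6585024  -0.48683976] 0.0005618515080955673 [[-0.    -0.959 -0.284  0.074]
 [ 1.    -0.    -0.    -0.   ]
 [ 0.    -0.284  0.959 -0.172]
 [ 0.     0.     0.     1.   ]]
0 [[284.02200222 244.6521622 ]]
0.019 [[284.10707462 259.06739   ]]
0.045 [[284.2588288  284.77348707]]
[[208.635257   244.78963788]]
[[359.39130534 244.54571499]][ WARN:0@0.175] global loadsave.cpp:1063 imwrite_ Unsupported depth image for selected encoder is fallbacked to CV_8U.
```

View pics/v3b.png

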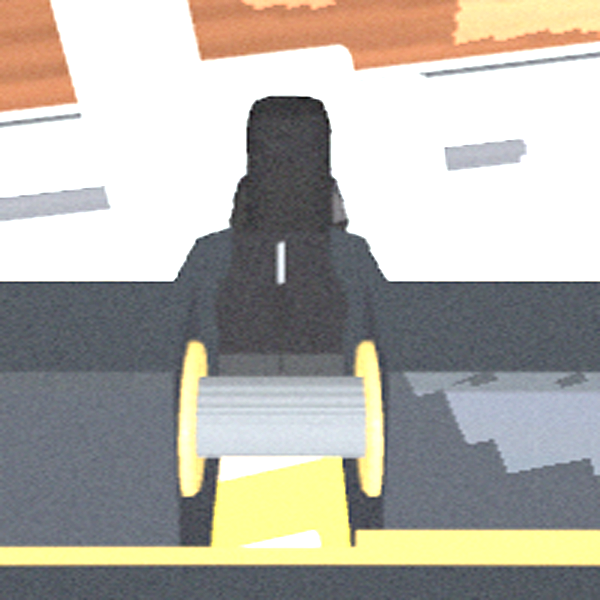

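Run:
```python
from h import *
s,c=load('scene1.png'); s2,c2=load('w2.png')
x0,y0,k=235,225,8
im=cv2.resize(c['color'][y0:y0+75,x0:x0+75,::-1],None,fx=k,fy=k,interpolation=cv2.INTER_CUBIC)
im=np.clip(im.astype(float)*1.6,0,255).astype(np.uint8)
for z,col in ((.085,(0,0,255)),(.113,(0,255,0))):
    for px in ((285,190),(285,258),(285,305)):
        p=proj(s,c,unproj(s2,c2,px,z))[0]; print(z,px,p)
        p=((p-[x0,y0]+.5)*k).astype(int); cv2.drawMarker(im,tuple(map(int,p)),col,0,14,1)
cv2.imwrite('pics/s1z.png',im)
```

```text
0.085 (285, 190) [286.66711777 267.67528984]
0.085 (285, 258) [271.50795599 272.96133447]
0.085 (285, 305) [259.68049967 277.07459412]
0.113 (285, 190) [289.16224995 262.00258457]
0.113 (285, 258) [276.16657053 266.51261116]
0.113 (285, 305) [266.04007242 270.01952443]
```

View pics/s1z.png

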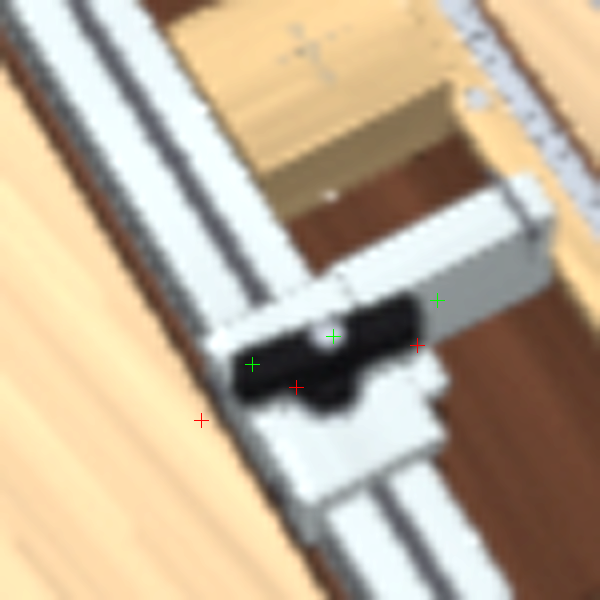

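The bar top really is at 113 mm, because the green marks land on the cap. In the wrist images, though, the finger ends look about 20 mm higher than the reported TCP. I'll open, descend 12 mm (still clear of the saddle either way), and close again.

```bash
python3 -m jog '{"offset":[[0,0,0],[0,0,0],[0,0,0],[0,0,0],[0,0,0],[0,0,0],[0,0,-3],[0,0,-6],[0,0,-9],[0,0,-12],[0,0,-12]],"rot":[[0,0,0],[0,0,0],[0,0,0],[0,0,0],[0,0,0],[0,0,0],[0,0,0],[0,0,0],[0,0,0],[0,0,0],[0,0,0]]}' 1 55
python3 -m jog '{"offset":[[0,0,0],[0,0,0],[0,0,0],[0,0,0],[0,0,0],[0,0,0],[0,0,0],[0,0,0],[0,0,0]],"rot":[[0,0,0],[0,0,0],[0,0,0],[0,0,0],[0,0,0],[0,0,0],[0,0,0],[0,0,0],[0,0,0]]}' -1 55
python3 -m jog '{"offset":[[0,0,0],[0,0,0]],"rot":[[0,0,0],[0,0,0]]}'
```

```text
time_s: 5.2
tcp_pos: [0.6499, 0.1456, 0.0794]
eef_rot: [-0.001, 0.163, 0.987, -0.0]
force: [0.7, -0.4, 0.6]
opening: 0.0862
time_s: 6.1
tcp_pos: [0.6504, 0.1458, 0.0801]
eef_rot: [0.0, 0.163, 0.987, 0.0]
force: [0.8, 0.5, -0.2]
opening: 0.0183
time_s: 6.3
tcp_pos: [0.6506, 0.1461, 0.0801]
eef_rot: [0.0, 0.163, 0.987, 0.0]
force: [1.0, 0.5, -1.1]
opening: 0.014
```

```bash
python3 -m jog '{"offset":[[0,0,0],[0,0,0]],"rot":[[0,0,0],[0,0,0]]}'
```

```text
time_s: 6.5
tcp_pos: [0.6506, 0.1461, 0.0801]
eef_rot: [0.0, 0.163, 0.987, 0.0]
force: [1.1, 1.0, -0.5]
opening: 0.014
```

It holds the bar, but high up. I'll open a little, go 6 mm lower for a fuller grip, and close again.

```bash
python3 -m jog '{"offset":[[0,0,0],[0,0,0],[0,0,-2],[0,0,-4],[0,0,-6],[0,0,-6]],"rot":[[0,0,0],[0,0,0],[0,0,0],[0,0,0],[0,0,0],[0,0,0]]}' -0.3 55
python3 -m jog '{"offset":[[0,0,0],[0,0,0],[0,0,0],[0,0,0],[0,0,0],[0,0,0]],"rot":[[0,0,0],[0,0,0],[0,0,0],[0,0,0],[0,0,0],[0,0,0]]}' -1 55
```

```text
time_s: 7.1
tcp_pos: [0.65, 0.1456, 0.0736]
eef_rot: [-0.0, 0.163, 0.987, -0.0]
force: [-0.3, 0.2, -0.3]
opening: 0.031
time_s: 7.7
tcp_pos: [0.6505, 0.1458, 0.0741]
eef_rot: [0.0, 0.163, 0.987, 0.0]
force: [0.4, 0.2, -0.1]
opening: 0.0147
```

```bash
python3 -m jog '{"offset":[[-1,-5,0],[-3,-15,0],[-4.8,-25,0],[-6.7,-35,0],[-8.5,-45,0],[-10.4,-55,0],[-12.2,-65,0],[-14,-75,0],[-16,-85,0],[-18,-95,0],[-19.5,-103,0],[-20.3,-108,0],[-20.3,-108,0]],"rot":[[0,0,0],[0,0,0],[0,0,0],[0,0,0],[0,0,0],[0,0,0],[0,0,0],[0,0,0],[0,0,0],[0,0,0],[0,0,0],[0,0,0],[0,0,0]]}'
python3 -m jog '{"offset":[[-0.7,-4,0],[-0.7,-4,0]],"rot":[[0,0,0],[0,0,0]]}'
python3 -m jog '{"offset":[[-0.7,-4,0],[-0.7,-4,0]],"rot":[[0,0,0],[0,0,0]]}'
```

```text
time_s: 9.0
tcp_pos: [0.6306, 0.0357, 0.0741]
eef_rot: [0.001, 0.164, 0.987, -0.001]
force: [5.5, -0.9, -3.8]
opening: 0.0145
time_s: 9.2
tcp_pos: [0.6301, 0.0331, 0.0741]
eef_rot: [0.001, 0.163, 0.987, 0.0]
force: [5.3, 0.6, -4.3]
opening: 0.0144
time_s: 9.4
tcp_pos: [0.6294, 0.0294, 0.0741]
eef_rot: [0.001, 0.163, 0.987, 0.0]
force: [5.1, 1.2, -4.1]
opening: 0.0145
```

```bash
for i in 1; do python3 -m jog '{"offset":[[0,-3,0],[0,-3,0]],"rot":[[0,0,0],[0,0,0]]}'
python3 -m jog '{"offset":[[0,-3,0],[0,-3,0]],"rot":[[0,0,0],[0,0,0]]}'; done
```

```text
time_s: 9.6
tcp_pos: [0.629, 0.0271, 0.0741]
eef_rot: [0.0, 0.163, 0.987, 0.001]
force: [4.8, 1.7, -3.6]
opening: 0.0143
time_s: 9.8
tcp_pos: [0.6288, 0.026, 0.0741]
eef_rot: [0.0, 0.162, 0.987, 0.002]
force: [4.8, 5.0, -3.4]
opening: 0.0144
```

```bash
python3 -m jog '{"offset":[[0,-3,0],[0,-3,0]],"rot":[[0,0,0],[0,0,0]]}'
python3 -m jog '{"offset":[[0,-3,0],[0,-3,0]],"rot":[[0,0,0],[0,0,0]]}'
python3 -m jog '{"offset":[[0,-2,0],[0,-2,0],[0,-2,0]],"rot":[[0,0,0],[0,0,0],[0,0,0]]}'
```

```text
time_s: 10.0
tcp_pos: [0.6289, 0.026, 0.0741]
eef_rot: [-0.0, 0.161, 0.987, 0.003]
force: [3.4, 8.9, -4.1]
opening: 0.0145
time_s: 10.2
tcp_pos: [0.6289, 0.026, 0.0741]
eef_rot: [-0.0, 0.161, 0.987, 0.005]
force: [4.1, 12.8, -4.2]
opening: 0.0144
time_s: 10.5
tcp_pos: [0.6289, 0.026, 0.0741]
eef_rot: [-0.0, 0.16, 0.987, 0.006]
force: [2.9, 15.8, -5.7]
opening: 0.0144
```

The row is closed: 15.8 N on the stop and no further motion. Keeping that push on, I'll turn the handle clockwise.

```bash
python3 -m jog '{"offset":[[0,0,0],[0,0,0],[0,0,0],[0,0,0],[0,0,0],[0,0,0],[0,0,0],[0,0,0]],"rot":[[0,0,-5],[0,0,-10],[0,0,-15],[0,0,-20],[0,0,-25],[0,0,-30],[0,0,-35],[0,0,-40]]}'
```

```text
time_s: 11.3
tcp_pos: [0.629, 0.026, 0.0741]
eef_rot: [-0.002, 0.489, 0.872, 0.005]
force: [3.7, 16.0, -3.5]
opening: 0.0143
```

```bash
python3 -m jog '{"offset":[[0,0,0],[0,0,0],[0,0,0],[0,0,0],[0,0,0],[0,0,0],[0,0,0],[0,0,0],[0,0,0],[0,0,0]],"rot":[[0,0,-5],[0,0,-10],[0,0,-15],[0,0,-20],[0,0,-25],[0,0,-30],[0,0,-35],[0,0,-40],[0,0,-43],[0,0,-43]]}'
python3 - <<'E'
from h import *
s=manip.read_state(); q=s['eef_rot']; print(s['torque'],s['joint_pos'],'jaw deg',90-2*np.degrees(np.arctan2(q[1],q[2])))
E
```

```text
time_s: 12.3
tcp_pos: [0.629, 0.0259, 0.0742]
eef_rot: [-0.004, 0.774, 0.633, 0.004]
force: [3.4, 14.1, -0.9]
opening: 0.0142
[ 3.01956614 -0.69822662  0.21878028] [-0.19230639  0.88044721  0.15514386  1.66894206 -0.22988134  0.60924915
 -0.10248888] jaw deg -11.395670942452256
```

```bash
python3 -m jog '{"offset":[[0.7,3,0],[1.5,6,0],[2.5,10,0],[2.5,10,0]],"rot":[[0,0,0],[0,0,0],[0,0,0],[0,0,0]]}'
python3 -m jog '{"offset":[[0,0,0],[0,0,0],[0,0,0],[0,0,0],[0,0,0],[0,0,10],[0,0,30],[0,0,60],[0,0,100],[0,0,130],[0,0,140],[0,0,140],[0,0,140]],"rot":[[0,0,0],[0,0,0],[0,0,0],[0,0,0],[0,0,0],[0,0,0],[0,0,0],[0,0,0],[0,0,0],[0,0,0],[0,0,0],[0,0,0],[0,0,0]]}' 1
python3 - <<'E'
from h import *
s,c=snap('wrist','w5.png')
E
```

```text
time_s: 12.7
tcp_pos: [0.6291, 0.026, 0.0742]
eef_rot: [-0.001, 0.776, 0.631, -0.002]
force: [-3.4, 2.0, 6.1]
opening: 0.0145
time_s: 14.0
tcp_pos: [0.6302, 0.0259, 0.213]
eef_rot: [-0.001, 0.776, 0.631, -0.001]
force: [-0.0, 0.6, -0.5]
opening: 0.0882
```

View pics/w5.png

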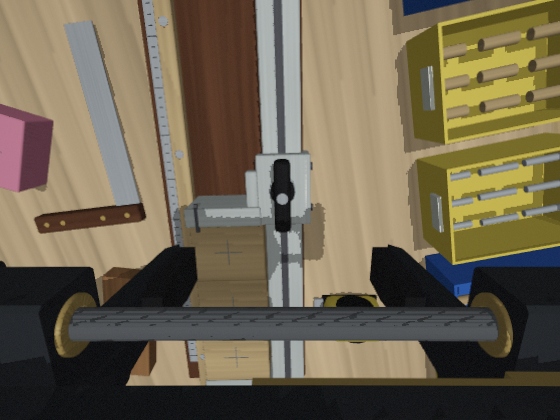

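The bar is in line with the rail at (282,160)-(283,230), and the plate is against the blocks. I'll move over the row to check for gaps.

```bash
python3 -m jog '{"offset":[[-5,-20,20],[-10,-50,40],[-20,-85,50],[-30,-110,60],[-30,-120,60],[-30,-120,60],[-30,-120,60]],"rot":[[0,0,0],[0,0,0],[0,0,0],[0,0,0],[0,0,0],[0,0,0],[0,0,0]]}'
python3 - <<'E'
from h import *
s,c=snap('wrist','w6.png')
a=cv2.resize(c['color'][40:260,130:400,::-1],None,fx=2.7,fy=2.7,interpolation=2); cv2.imwrite('pics/w6z.png',a)
E
```

```text
time_s: 14.75
tcp_pos: [0.6012, -0.092, 0.2725]
eef_rot: [-0.001, 0.775, 0.632, -0.0]
force: [-0.1, 0.3, 0.0]
opening: 0.0883
```

View pics/w6z.png

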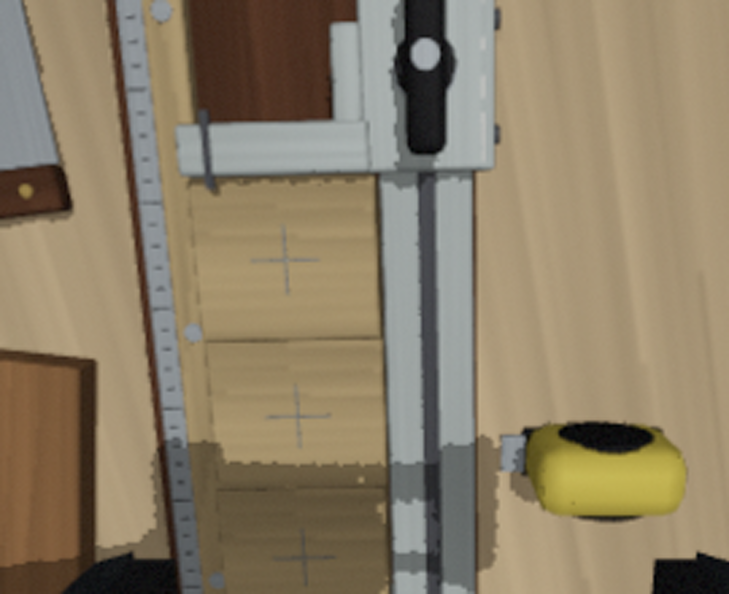

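Run:
```python
from h import *
from fit import q,inv
s,c=load('w6.png'); U=lambda x,y,z: unproj(s,c,(130+x/2.7,40+y/2.7),z)
ang=lambda a,b:np.degrees(np.arctan2(*(b-a)[:2][::-1]))
print('bar',ang(U(426,150,.113),U(425,2,.113)),'slot',ang(U(433,585,.058),U(427,180,.058)))
s5,c5=load('w5.png'); V=lambda x,y,z: unproj(s5,c5,(x,y),z)
print('w5 bar',ang(V(283,230,.113),V(282,161,.113)),'slot',ang(V(284,250,.058),V(278,5,.058)))
print('plate-top/handle y', 1e3*inv(q,U(425,53,.113)), 'joints', [1e3*inv(q,U(*p,.063)) for p in ((290,181),(295,340),(300,489))])
```

```text
bar 79.01555256859652 slot 79.50867108660653
w5 bar 79.0207139008116 slot 79.5834668726688
plate-top/handle y [70.20013403 40.16925336] joints [array([12.64078519, -0.8332231 ]), array([ 10.44632524, -68.46686556]), array([   8.34120364, -138.71832551])]
```

```bash
python3 -c "
from cell import manip; print(manip.close_job())"
```

```text
the job is handed in; nothing more can be done
None
```

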